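# Set the brew valve to its second stop and start the test run

## Task

On the espresso repair bench, push the ball-knobbed valve lever away from you with a fingertip, on past the notch half-way along its slot to the second stop at the far end, and leave it there; only then press the push button on the small grey box all the way in and let it come back out. Push only, without gripping or ramming the knob; leave the other valve's crossbar lever in its place and do not disturb the loose things on the bench.

Things in the scene. Friction and masses are not known exactly. Their poses are not given: they have to be found in the camera images.
- brew_block: The brew valve, whose lever has a ball knob: fixed steel block 180 x 85 x 60 mm, slot in its black top along its x axis. Origin: centre of the underside, on the bench; x points along the slot from off to the second stop, away from the robot (turned up to 0.5 rad). Low pipe stubs: 28 mm out of the far end, 8 mm out of the sides. Both valves and the grey box stand side by side in any order.
- brew_handle (a point): Centre of the black ball knob (32 mm diameter) on top of the brew valve's lever, 110 mm above the bench, 50 mm above the block's top; it stands on a steel stalk 10 mm thick. It slides only along the block's x axis, and can be pushed from its near (-x) side.
- brew_lever (a joint): Brew lever's slide along the block's +x, m: 0 = off (near end, here at the start), 0.040 = first notch (block centre), 0.080 = second stop (far end; hard stop 0.081). A sprung detent holds it within about 4 mm of one of the three: some 6 N push it out of off, and again out of the notch; once past 0.022, and again past 0.063, it jumps by itself into the next, some 18 mm ahead of the pushing finger.
- steam_block: The steam valve: a block like the brew valve, same size, axes and slot, but its lever has a crossbar handle. Fixed; leave alone.
- steam_handle (a point): Centre of the crossbar (66 mm long across the slot, 18 mm thick, black) on the steam valve's lever, 110 mm above the bench. Leave it at off.
- steam_lever (a joint): Slide of the steam lever, same values as the brew lever; at 0 (off) and to stay there.
- start_top (a point): Centre of the upper face of the round black push button (36 mm diameter) on the fixed grey box (100 x 80 x 50 mm); 72 mm above the bench; pressed straight down. The box turns with up to 0.5 rad of yaw; the button is central on it.
- start (a joint): Button travel, m: 0 = out, 0.006 = fully in (about 5 N); springs back when released.
- portafilter: Loose bystander: coffee filter holder, steel head 68 mm wide and 50 mm high (origin under the head) with a black handle to its -y, 175 mm from the origin. Lies beyond the blocks.
- tamper: Loose bystander: steel tamper, 58 mm across, 88 mm tall, stands upright beyond the blocks. Origin: centre of its underside.
- screwdriver: Loose bystander: screwdriver 200 mm long, 26 mm thick, lies beyond the blocks on the robot's right. Origin: under its middle; its x axis points to the tip.
- parts_bin: Loose bystander: empty yellow plastic bin 120 x 90 x 50 mm, beyond the blocks on the robot's left. Origin: centre of its underside.

How it is judged:
On the way, in this order (a step that is already met when the one before it is completed fails the run):
1. the ball-knobbed lever is past its first notch and home at the second stop (value of joint brew_lever above 0.076 m), for 0.2 s.
2. the push button is pressed in (value of joint start above 0.005 m), for 0.05 s.
At the end, for the whole second after the job is handed in: The ball-knobbed lever stands at its second stop (within 4 mm of 0.080), the button is out again (under 1.5 mm), the crossbar lever is at off (under 6 mm), and the loose things lie at rest within 15 mm of where they were (value of joint brew_lever above 0.076 m and value of joint start below 0.0015 m and value of joint steam_lever below 0.006 m and distance of each of portafilter, tamper, screwdriver, parts_bin from where it was at the start of the episode below 0.015 m and linear speed of each of portafilter, tamper, screwdriver, parts_bin below 0.02 m/s); the robot touches nothing.
It fails at once if the button is pressed before the lever is at its second stop (value of joint start above 0.003 m and value of joint brew_lever below 0.074 m).
It fails at once if the crossbar lever is moved (value of joint steam_lever above 0.012 m).
It fails at once if the ball knob is gripped or rammed (over 35 N) (contact force between the fingers and brew_block above 35 N).
It fails at once if a loose thing is pushed about or lifted (distance of any of portafilter, tamper, screwdriver, parts_bin from where it was at the start of the episode above 0.02 m).
It also fails if it takes over 45 s, if anything falls off the work surface, if the arm or the gripper's body presses on something with over 40 N, if the wrist force passes 120 N, or if a joint passes its speed limit or range.

## Robot

A 6-joint arm with a two-finger parallel gripper is mounted at the origin on the work surface. World frame = base frame: x ahead of the robot, y to its left, z up, the work surface at z = 0. Lengths are in m, angles in rad, forces in N, time in s.
With the tool pointing down it reaches from about 0.35 to 0.95 m from the base axis. Payload 17.4 kg.
Tool frame: the origin (TCP) lies midway between the tips of the shut fingers; the grasp point (between the pads) lies 19 mm behind it (ctrl.grip_depth is the distance from the TCP to the grasp point, in m); z points along the fingers, y is the direction in which the jaws open and shut (so a half turn about z gives the same grasp; the last joint's range is limited). The gripper opens to 93 mm and grips with 3 to 60 N. Pads are 15 mm wide; open, the fingers measure 128 mm over their backs; the gripper's body (75 mm by 188 mm) begins 65 mm behind the grasp point.
Start: joints at [1.204, 0.116, 1.442, -0, 1.584, -0.038], TCP at [0.218, 0.639, 0.219] pointing down, gripper open.
Joint ranges: [-2.83, 2.83], [-0.83, 2.19], [0.07, 2.5], [-1.14, 4.28], [0.01, 3], [-2.97, 2.97]. Speed limits (rad/s): [1.89, 1.89, 2.22, 3.14, 3.14, 3.14].

## Interface

Orientations are given as a rotation vector (axis times angle).
In Python, from station import monitor, viewer, finish_job, ctrl gives the robot as it stands.
- The arm moves only by the tool move_arm, never from a script. Its argument "targets" is a list of rows, each a list of 7 numbers: the shift along the tool's x, y, z scaled (see below), then the turn, a rotation vector about the tool's x, y, z scaled (see below), then the opening, from 0 (shut) to 1 (fully open). In form: [[dx, dy, dz, rx, ry, rz, fingers], ...]. A call has 1 to 10 rows; each row shifts and turns the commanded pose from where the row before left it, along the tool's axes as they then stand; what a row does not reach is not made up. The controller multiplies each number of a shift by 0.05 m and each number of a turn by 0.12 rad. A row lasts 1/12 s, in which the tool goes at most 41.7 mm and 7.16 degrees, less where a joint would pass 70% of its speed; a pose out of reach is approached as far as the arm can. A call with a number of a shift or a turn outside -1 to 1 is refused whole. A call with a gripper value outside its range is refused whole. The fingers move at their own pace and stop on an object; the grip force is fixed at half the most. Time passes only in rows, so rows that do not move let the fingers close. It gives the time, the measured TCP pose, the force and the opening at its end, in the units of the state.
- monitor.state(): the state, without advancing time (a new reading comes with each control period).
- viewer.capture(name): name is "side" or "top" or "wrist"; returns the picture (400x640x3 uint8, red, green, blue); there is no depth.
- viewer.calibration(name): a dict with "fx", "fy", "cx", "cy" (pixels), "dist" ([k1, k2, p1, p2, k3] as OpenCV has them; the pictures are not rectified), "camera_from_world" (4x4, takes a point from world to camera coordinates). Camera axes: x right, y down, z forward; pixel columns grow to the right and rows downward; lengths in m; the calibration is good to about 2 mm. A picture is of the moment at which its call begins: read the wrist's pose just before it. calibration takes no time and is no camera call; for the wrist camera it gives the pose at the moment of the call.
- finish_job(): hands the job in, once; it reports no verdict.
The state is a dict: "t": time; "joints": joint angles; "dq": joint speeds; "joint_efforts": joint torques, N m; "ee_pos": TCP position; "tcp_rot": TCP orientation; "ft_force": force on the tool from outside, world axes, zero at the start; "wrist_torque": the same for the moment, N m; "gripper_width": finger opening in m.
Only numpy, scipy, OpenCV 4.12 (cv2) and the standard library are available. Lean on these libraries where they do the work, as an engineer would, in place of code of your own. Each camera call takes 0.05 s, during which the arm holds its last target. There are 200 camera calls.

## Working session

There is one attempt and no reset: what is moved stays moved. The work goes in short steps, Python scripts to look and compute and a tool call to move; the robot and the scene stay as the last step left them, time stands still between calls to the robot, and variables do not carry over. Pictures are saved under pics/ and viewed, about 8 in all and at most 12, crops included, and the job is handed in when it is done.

Besides the shell and the picture viewer there is one more tool, called after "Request:" as a command line: name --pt "numbers of a row" for each row, then --argument value for the rest. move_arm: Moves the arm, as the interface text tells. Shifts and turns lie within -1 to 1; 1 stands for 0.05 m of shift or 0.12 rad of turn. Its arguments: {"type":"object","properties":{"targets":{"type":"array","items":{"type":"array","items":{"type":"number"}}}},"required":["targets"]}

```bash
mkdir -p pics; python3 - <<'E'
from station import monitor, viewer
import cv2
for n in("top","side"):
    cv2.imwrite(f"pics/{n}0.png",viewer.capture(n)[:,:,::-1])
    c=viewer.calibration(n);print(n,c["fx"],c["cx"],c["cy"],c["dist"]);print(c["camera_from_world"])
s=monitor.state();print(s["t"],s["ee_pos"],s["tcp_rot"],s["ft_force"],s["gripper_width"])
E
```

```text
top 509.4715891241022 315.9850347526776 194.82107084397026 [-0.13915844  0.          0.          0.          0.        ]
[[ 0.02963953 -0.9995041  -0.01063261 -0.00275752]
 [-0.98342143 -0.02725551 -0.1792747   0.61709315]
 [ 0.178896    0.01576996 -0.9837416   1.24163838]
 [ 0.          0.          0.          1.        ]]
side 393.2813495248953 325.83953638899396 197.82880250429736 [-0.05847218  0.          0.          0.          0.        ]
[[-9.63734959e-01 -2.66861132e-01 -2.53773934e-04  5.65841221e-01]
 [-1.94706423e-01  7.03807110e-01 -6.83187354e-01  1.82425790e-01]
 [ 1.82494758e-01 -6.58362126e-01 -7.30243093e-01  1.03180597e+00]
 [ 0.00000000e+00  0.00000000e+00  0.00000000e+00  1.00000000e+00]]
0.1 [0.21791426 0.63868762 0.21800797] [-5.14160161e-01 -3.09905381e+00  1.52381472e-03] [-0.33679031  0.11542926 -0.23980422] 0.09333939028468219
```

View pics/top0.png

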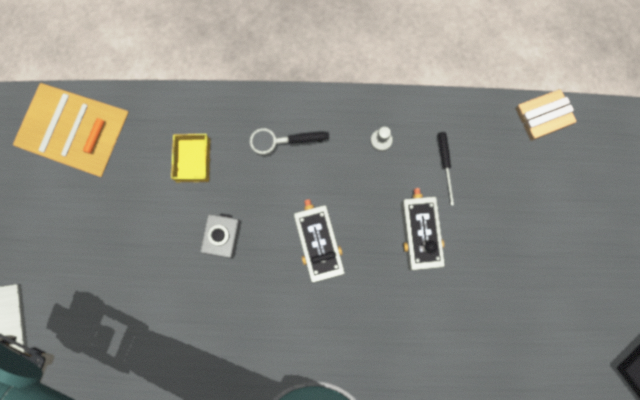

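View pics/side0.png

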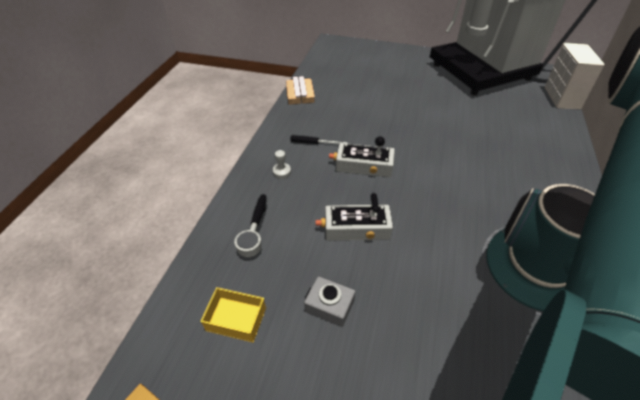

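The top view shows the grey box with its button at about (218,235), the steam valve with the crossbar at (322,258), and the brew valve with the ball knob at about (431,246). I'll enlarge the brew valve and button, then back-project.

```bash
cat > h.py <<'E'
import numpy as np,cv2
from station import viewer
def ray(n,px,z,c=None):
    c=c or viewer.calibration(n)
    K=np.array([[c["fx"],0,c["cx"]],[0,c["fy"],c["cy"]],[0,0,1]])
    u=cv2.undistortPoints(np.array([[px]],float),K,np.array(c["dist"]))[0,0]
    T=np.array(c["camera_from_world"]);R,t=T[:3,:3],T[:3,3]
    o=-R.T@t;d=R.T@np.array([u[0],u[1],1])
    return o+d*(z-o[2])/d[2]
E
python3 - <<'E'
import cv2,numpy as np
from h import ray
im=cv2.imread("pics/top0.png")
a=cv2.resize(im[180:280,390:460],None,fx=5.5,fy=5.5,interpolation=cv2.INTER_CUBIC)
b=cv2.resize(im[180:280,190:260],None,fx=5.5,fy=5.5,interpolation=cv2.INTER_CUBIC)
cv2.imwrite("pics/crop.png",np.hstack([a,b]))
for n,p,z in[("top",(431,246),.11),("side",(380,141),.11),("top",(218,235),.072),("side",(330,293),.072),("top",(322,257),.11)]:print(n,p,ray(n,p,z).round(4))
P=[ray("top",p,.06) for p in[(403,199),(437,197),(444,266),(409,269)]]
print(np.array(P).round(4))
E
```

```text
top (431, 246) [ 0.4895 -0.2666  0.11  ]
side (380, 141) [ 0.487  -0.2681  0.11  ]
top (218, 235) [0.5052 0.2564 0.072 ]
side (330, 293) [0.505  0.2608 0.072 ]
top (322, 257) [ 0.4565 -0.0048  0.11  ]
[[ 0.6115 -0.2064  0.06  ]
 [ 0.6191 -0.2938  0.06  ]
 [ 0.4444 -0.31    0.06  ]
 [ 0.4352 -0.2219  0.06  ]]
```

View pics/crop.png

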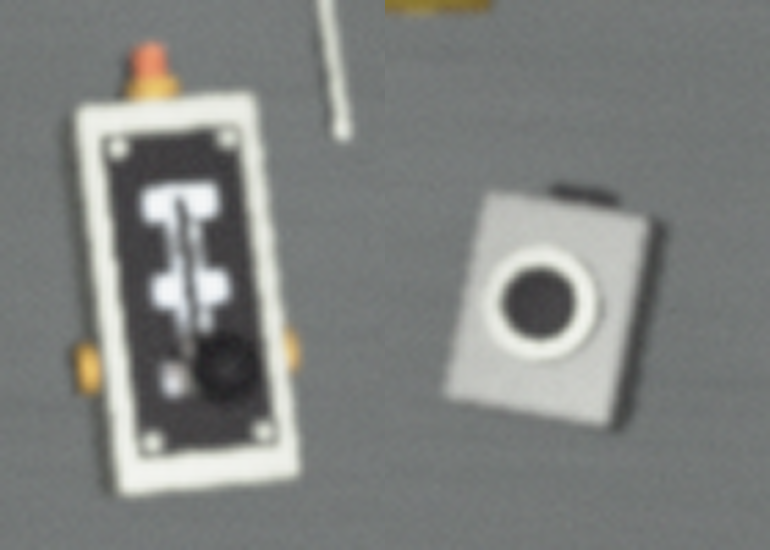

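Top and side views agree: the knob is at about (0.488, -0.265, 0.11), block yaw is about 0.10 rad, and the button is at (0.505, 0.258, 0.072). I'll turn the tool square to the slot and shut the fingers.

Request:
move_arm --pt "0 0 0 0 0 -0.9 0" --pt "0 0 0 0 0 -0.9 0" --pt "0 0 0 0 0 -0.9 0" --pt "0 0 0 0 0 -0.9 0" --pt "0 0 0 0 0 0 0"

```text
t: 0.52
ee_pos: [0.2179, 0.6387, 0.2182]
tcp_rot: [0.17, -3.137, 0.001]
ft_force: [0.1, -0.3, -0.1]
gripper_width: 0.0645
```

```bash
cat > go.py <<'E'
import sys,numpy as np
from scipy.spatial.transform import Rotation as Ro
from station import monitor
s=monitor.state();R=Ro.from_rotvec(s["tcp_rot"]).as_matrix()
print("t",round(s["t"],2),"p",np.round(s["ee_pos"],4),"x",R[:,0].round(3),"z",R[:,2].round(3),"F",np.round(s["ft_force"],1),"w",round(s["gripper_width"],4),"j",np.round(s["joints"],2))
p=np.array(s["ee_pos"])
for a in sys.argv[1:]:
    q=np.array(eval(a));print(a,"units",(R.T@(q-p)/.05).round(2));p=q
E
python3 go.py "(.42,.3,.22)" "(.42,-.272,.22)" "(.42,-.272,.1)"
```

```text
t 0.52 p [0.2179 0.6387 0.2182] x [-0.994 -0.108  0.   ] z [-0.    -0.001 -1.   ] F [ 0.1 -0.3 -0.1] w 0.0645 j [ 1.2   0.12  1.44 -0.    1.58 -0.48]
(.42,.3,.22) units [-3.28 -7.17 -0.03]
(.42,-.272,.22) units [ 1.240e+00 -1.137e+01  1.000e-02]
(.42,-.272,.1) units [-0.   0.   2.4]
```

Request:
move_arm --pt "-0.33 -0.7 0 0 0 0 0" --pt "-0.33 -0.7 0 0 0 0 0" --pt "-0.33 -0.7 0 0 0 0 0" --pt "-0.33 -0.7 0 0 0 0 0" --pt "-0.33 -0.7 0 0 0 0 0" --pt "-0.33 -0.7 0 0 0 0 0" --pt "-0.33 -0.7 0 0 0 0 0" --pt "-0.33 -0.7 0 0 0 0 0" --pt "-0.33 -0.7 0 0 0 0 0" --pt "-0.33 -0.7 0 0 0 0 0"

```text
t: 1.35
ee_pos: [0.4186, 0.3059, 0.2186]
tcp_rot: [-0.156, 3.138, 0.0]
ft_force: [0.9, -0.3, 0.1]
gripper_width: 0.0011
```

Request:
move_arm --pt "0.1 -0.7 0 0 0 0 0" --pt "0.1 -0.7 0 0 0 0 0" --pt "0.1 -0.7 0 0 0 0 0" --pt "0.1 -0.7 0 0 0 0 0" --pt "0.1 -0.7 0 0 0 0 0" --pt "0.1 -0.7 0 0 0 0 0" --pt "0.1 -0.7 0 0 0 0 0" --pt "0.1 -0.7 0 0 0 0 0" --pt "0.1 -0.7 0 0 0 0 0" --pt "0.1 -0.7 0 0 0 0 0"

```text
t: 2.18
ee_pos: [0.4039, -0.0472, 0.2187]
tcp_rot: [-0.156, 3.137, -0.0]
ft_force: [1.0, 0.4, -0.6]
gripper_width: 0.0007
```

```bash
python3 go.py "(.42,-.272,.22)" "(.42,-.272,.1)"
```

```text
t 2.18 p [ 0.4039 -0.0472  0.2187] x [-0.995 -0.099 -0.001] z [ 0.001 -0.    -1.   ] F [ 1.   0.4 -0.6] w 0.0007 j [-0.18 -0.5   1.97  0.    1.67 -1.85]
(.42,-.272,.22) units [ 0.12 -4.51 -0.02]
(.42,-.272,.1) units [0.  0.  2.4]
```

Request:
move_arm --pt "0.02 -0.75 0 0 0 0 0" --pt "0.02 -0.75 0 0 0 0 0" --pt "0.02 -0.75 0 0 0 0 0" --pt "0.02 -0.75 0 0 0 0 0" --pt "0.02 -0.75 0 0 0 0 0" --pt "0.02 -0.76 0 0 0 0 0" --pt "0 0 0.6 0 0 0 0" --pt "0 0 0.6 0 0 0 0" --pt "0 0 0.6 0 0 0 0" --pt "0 0 0.5 0 0 0 0"

```text
t: 3.02
ee_pos: [0.4211, -0.2704, 0.1013]
tcp_rot: [0.154, -3.137, -0.001]
ft_force: [0.5, 0.0, 0.7]
gripper_width: 0.0006
```

```bash
python3 - <<'E'
from station import viewer
import cv2,numpy as np
a=viewer.capture("side")[90:210,300:460,::-1];b=viewer.capture("wrist")[:,:,::-1]
cv2.imwrite("pics/two.png",np.vstack([cv2.resize(a,(400,300),interpolation=2),cv2.resize(b,(400,250))]))
E
python3 go.py "(.4605,-.268,.1)"
```

```text
t 3.12 p [ 0.42   -0.2694  0.0996] x [-0.995 -0.099  0.005] z [-0.005  0.004 -1.   ] F [ 0.4  1.  -0.8] w 0.0005 j [-0.62 -0.21  1.95  0.    1.41 -2.29]
(.4605,-.268,.1) units [-0.81 -0.05 -0.01]
```

View pics/two.png

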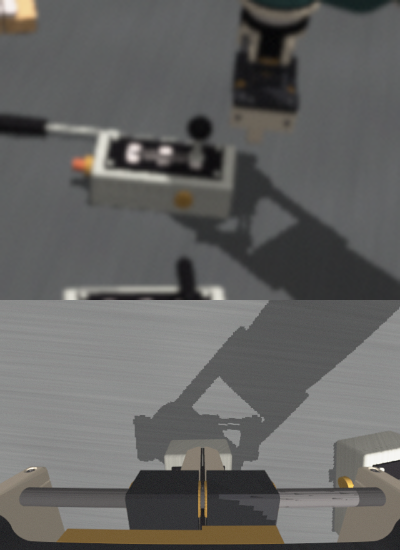

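The side crop shows the shut fingers standing just behind the ball and in line with it. I'll close the gap, then push slowly.

Request:
move_arm --pt "-0.25 -0.05 0 0 0 0 0" --pt "-0.25 0 0 0 0 0 0" --pt "-0.2 0 0 0 0 0 0" --pt "-0.06 0 0 0 0 0 0" --pt "-0.06 0 0 0 0 0 0" --pt "-0.06 0 0 0 0 0 0" --pt "-0.06 0 0 0 0 0 0"

```text
t: 3.7
ee_pos: [0.4686, -0.2681, 0.104]
tcp_rot: [0.162, -3.137, 0.0]
ft_force: [-6.5, 0.6, 4.3]
gripper_width: 0.0001
```

Request:
move_arm --pt "-0.06 0 0 0 0 0 0" --pt "-0.06 0 0 0 0 0 0" --pt "-0.06 0 0 0 0 0 0"

```text
t: 3.95
ee_pos: [0.4777, -0.2672, 0.1039]
tcp_rot: [0.162, -3.137, 0.0]
ft_force: [-3.4, 0.3, 2.7]
gripper_width: 0.0005
```

Request:
move_arm --pt "-0.06 0 0 0 0 0 0" --pt "-0.06 0 0 0 0 0 0" --pt "-0.06 0 0 0 0 0 0"

```text
t: 4.2
ee_pos: [0.487, -0.2663, 0.1036]
tcp_rot: [-0.162, 3.137, -0.0]
ft_force: [0.1, -0.5, 0.2]
gripper_width: 0.0003
```

Request:
move_arm --pt "-0.08 0 0 0 0 0 0" --pt "-0.08 0 0 0 0 0 0" --pt "-0.08 0 0 0 0 0 0" --pt "-0.08 0 0 0 0 0 0" --pt "-0.06 0 0 0 0 0 0" --pt "-0.06 0 0 0 0 0 0"

```text
t: 4.7
ee_pos: [0.5087, -0.264, 0.1035]
tcp_rot: [0.162, -3.137, -0.0]
ft_force: [-5.6, 0.5, 2.1]
gripper_width: 0.0004
```

Request:
move_arm --pt "-0.06 0 0 0 0 0 0" --pt "-0.06 0 0 0 0 0 0" --pt "-0.06 0 0 0 0 0 0"

```text
t: 4.95
ee_pos: [0.5174, -0.263, 0.1036]
tcp_rot: [0.162, -3.137, -0.001]
ft_force: [-3.3, 0.9, 1.3]
gripper_width: 0.0003
```

Request:
move_arm --pt "-0.06 0 0 0 0 0 0" --pt "-0.06 0 0 0 0 0 0" --pt "-0.06 0 0 0 0 0 0" --pt "-0.04 0 0 0 0 0 0"

```text
t: 5.28
ee_pos: [0.529, -0.262, 0.1037]
tcp_rot: [-0.162, 3.137, -0.0]
ft_force: [0.2, -0.4, 0.8]
gripper_width: 0.0005
```

```bash
python3 - <<'E'
from station import viewer
import cv2,numpy as np
a=viewer.capture("side")[90:210,300:460,::-1]
cv2.imwrite("pics/s2.png",cv2.resize(a,(640,480),interpolation=2))
E
python3 go.py
```

```text
t 5.33 p [ 0.5291 -0.262   0.1037] x [-0.995 -0.103 -0.001] z [ 0.001 -0.    -1.   ] F [-0.3 -0.1 -0.1] w 0.0009 j [-0.5  -0.01  1.76  0.    1.39 -2.18]
```

View pics/s2.png

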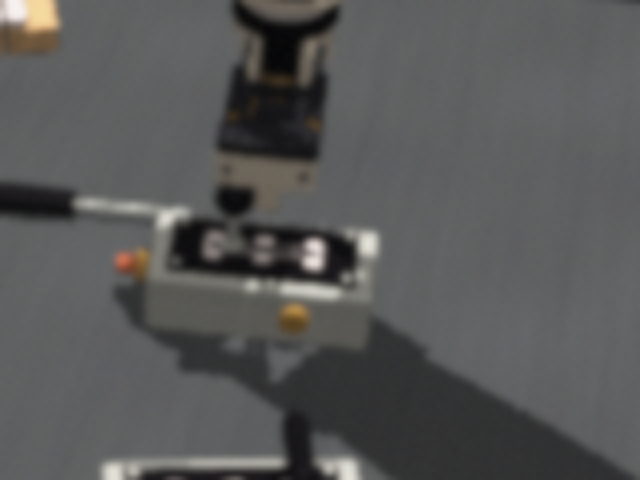

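The ball (crop pixel (235,200)) has jumped ahead of the finger and the force is zero. I'll back off, rise and go over to the button.

Request:
move_arm --pt "0.3 0 0 0 0 0 0" --pt "0.2 0 -0.5 0 0 0 0" --pt "0 0 -0.6 0 0 0 0" --pt "0 0 -0.6 0 0 0 0" --pt "0 0 -0.6 0 0 0 0" --pt "0 0.7 0 0 0 0 0" --pt "0 0.7 0 0 0 0 0" --pt "0 0.7 0 0 0 0 0" --pt "0 0.7 0 0 0 0 0" --pt "0 0.7 0 0 0 0 0"

```text
t: 6.17
ee_pos: [0.4852, -0.0891, 0.2189]
tcp_rot: [-0.161, 3.136, -0.0]
ft_force: [0.8, 0.8, -0.4]
gripper_width: 0.0004
```

```bash
python3 - <<'E'
from station import viewer
import cv2,numpy as np
from h import ray
print(ray("side",(358.75,140),.11))
a=viewer.capture("side")[90:210,300:460,::-1]
b=viewer.capture("top")[180:280,390:460,::-1]
cv2.imwrite("pics/s3.png",np.hstack([cv2.resize(a,(480,360),interpolation=2),cv2.resize(b,(252,360),interpolation=2)]))
E
python3 go.py "(.505,.258,.22)" "(.505,.258,.085)"
```

```text
[ 0.55163496 -0.25515655  0.11      ]
t 6.27 p [ 0.4853 -0.087   0.2193] x [-0.994 -0.106 -0.002] z [ 0.002  0.001 -1.   ] F [ 0.4 -0.7  0. ] w 0.0004 j [-0.23 -0.29  1.82  0.    1.61 -1.91]
(.505,.258,.22) units [-1.13  6.82 -0.01]
(.505,.258,.085) units [ 0.  -0.   2.7]
```

View pics/s3.png

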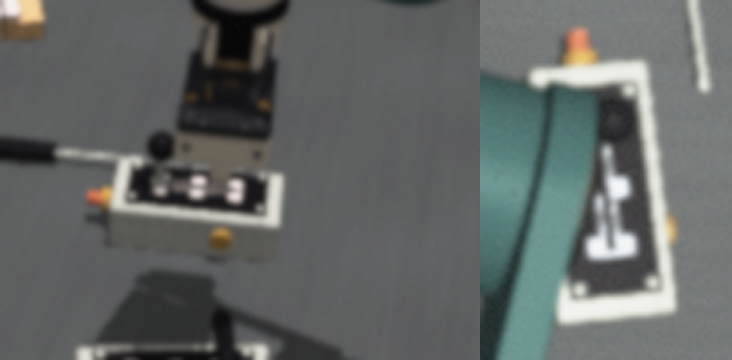

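```bash
python3 - <<'E'
from h import ray
print(ray("side",(353.7,138.3),.11),ray("top",(428.1,212.8),.11))
E
```

```text
[ 0.56861708 -0.25919436  0.11      ] [ 0.57015328 -0.2600367   0.11      ]
```

Both cameras now put the ball at about (0.569, -0.260), which is 0.080-0.081 m of travel: the second stop. Next, the button.

Request:
move_arm --pt "-0.12 0.7 0 0 0 0 0" --pt "-0.12 0.7 0 0 0 0 0" --pt "-0.12 0.7 0 0 0 0 0" --pt "-0.12 0.7 0 0 0 0 0" --pt "-0.12 0.7 0 0 0 0 0" --pt "-0.12 0.7 0 0 0 0 0" --pt "-0.12 0.7 0 0 0 0 0" --pt "-0.12 0.7 0 0 0 0 0" --pt "-0.12 0.7 0 0 0 0 0" --pt "-0.05 0.5 0 0 0 0 0"

```text
t: 7.1
ee_pos: [0.507, 0.2559, 0.2185]
tcp_rot: [-0.163, 3.137, 0.001]
ft_force: [0.2, 0.3, -1.4]
gripper_width: 0.0007
```

Request:
move_arm --pt "0 0 0.6 0 0 0 0" --pt "0 0 0.6 0 0 0 0" --pt "0 0 0.6 0 0 0 0" --pt "0 0 0.5 0 0 0 0" --pt "0 0 0 0 0 0 0"

```text
t: 7.52
ee_pos: [0.5051, 0.2524, 0.0985]
tcp_rot: [0.161, -3.131, 0.004]
ft_force: [-0.7, -1.1, -0.8]
gripper_width: 0.0004
```

```bash
python3 - <<'E'
from station import viewer
import cv2
a=viewer.capture("side")[220:340,260:420,::-1]
cv2.imwrite("pics/s4.png",cv2.resize(a,(480,360),interpolation=2))
E
python3 go.py "(.505,.258,.072)"
```

```text
t 7.57 p [0.506  0.2528 0.1017] x [-0.995 -0.103  0.004] z [-0.003 -0.002 -1.   ] F [-0.5 -0.1  0.9] w 0.0005 j [ 0.42 -0.06  1.82 -0.    1.39 -1.26]
(.505,.258,.072) units [0.01 0.11 0.59]
```

View pics/s4.png

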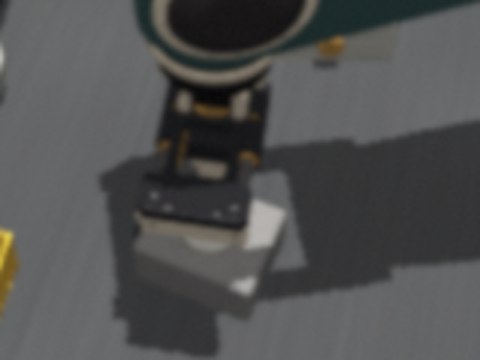

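The view shows the fingertip over the box's button. I'll centre by 5 mm and press slowly.

Request:
move_arm --pt "0 0.11 0.2 0 0 0 0" --pt "0 0 0.2 0 0 0 0" --pt "0 0 0.1 0 0 0 0" --pt "0 0 0.06 0 0 0 0" --pt "0 0 0.06 0 0 0 0"

```text
t: 7.98
ee_pos: [0.5063, 0.2591, 0.0728]
tcp_rot: [-0.162, 3.137, 0.0]
ft_force: [-0.2, 0.5, 0.6]
gripper_width: 0.0005
```

Request:
move_arm --pt "0 0 0.04 0 0 0 0" --pt "0 0 0 0 0 0 0"

```text
t: 8.15
ee_pos: [0.5063, 0.2591, 0.0708]
tcp_rot: [-0.162, 3.137, 0.0]
ft_force: [-1.3, -0.8, 2.6]
gripper_width: 0.0006
```

Request:
move_arm --pt "0 0 0.04 0 0 0 0" --pt "0 0 0.04 0 0 0 0" --pt "0 0 0 0 0 0 0"

```text
t: 8.4
ee_pos: [0.5063, 0.2591, 0.0667]
tcp_rot: [-0.162, 3.137, 0.0]
ft_force: [0.0, -0.3, 5.6]
gripper_width: 0.0003
```

Request:
move_arm --pt "0 0 0.02 0 0 0 0" --pt "0 0 0 0 0 0 0"

```text
t: 8.57
ee_pos: [0.5064, 0.2591, 0.0662]
tcp_rot: [-0.162, 3.137, 0.0]
ft_force: [-1.1, -0.1, 6.2]
gripper_width: 0.0002
```

Request:
move_arm --pt "0 0 0.03 0 0 0 0" --pt "0 0 0 0 0 0 0"

```text
t: 8.73
ee_pos: [0.5065, 0.2592, 0.066]
tcp_rot: [-0.162, 3.136, 0.001]
ft_force: [-7.5, -4.0, 19.1]
gripper_width: 0.0007
```

It bottomed out (z stopped at 0.066, force rose to 19 N), so the button is fully in. I'll release it and move clear.

Request:
move_arm --pt "0 0 -0.1 0 0 0 0" --pt "0 0 -0.4 0 0 0 0" --pt "0 0 -0.6 0 0 0 0" --pt "0 0 -0.6 0 0 0 0" --pt "0 0 -0.6 0 0 0 0" --pt "0.7 0 -0.3 0 0 0 0" --pt "0.7 0 0 0 0 0 0" --pt "0 0.7 0 0 0 0 0" --pt "0 0.7 0 0 0 0 0" --pt "0 0 0 0 0 0 0"

```text
t: 9.57
ee_pos: [0.428, 0.325, 0.1943]
tcp_rot: [-0.165, 3.137, 0.002]
ft_force: [0.7, 0.4, -0.7]
gripper_width: 0.0005
```

Request:
move_arm --pt "0.3 0.7 0 0 0 0 0" --pt "0.3 0.7 0 0 0 0 0" --pt "0.3 0.7 0 0 0 0 0" --pt "0 0.7 0 0 0 0 0" --pt "0 0.7 0 0 0 0 0" --pt "0 0 0 0 0 0 0"

```text
t: 10.07
ee_pos: [0.3651, 0.4949, 0.1929]
tcp_rot: [0.166, -3.136, 0.0]
ft_force: [-0.1, 0.9, 0.1]
gripper_width: 0.0009
```

```bash
python3 - <<'E'
from station import viewer
import cv2
cv2.imwrite("pics/top9.png",viewer.capture("top")[:,:,::-1])
E
python3 go.py
```

```text
t 10.12 p [0.3656 0.4928 0.1929] x [-0.994 -0.106  0.001] z [-0.001 -0.001 -1.   ] F [ 0.5 -0.4  0.5] w 0.0003 j [ 0.89 -0.01  1.61  0.    1.54 -0.79]
```

View pics/top9.png

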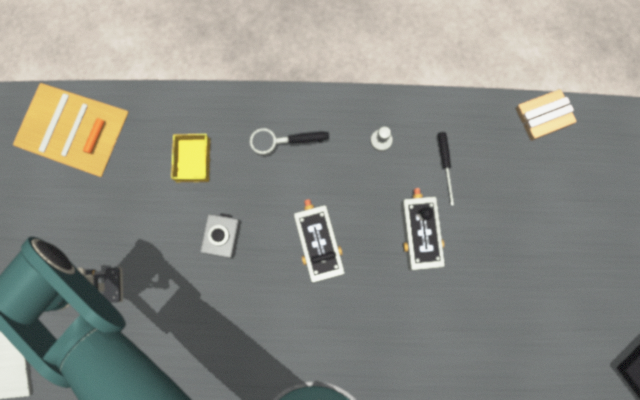

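The ball is at the far end (428,213), the crossbar is unmoved at (322,258), the button looks as it did at the start (218,235), and the loose things have not moved.

```bash
python3 -c "
from station import finish_job
print(finish_job())"
```

```text
the job is handed in; nothing more can be done
None
```

The job is done and handed in at about 10 s; `finish_job()` gives no verdict. I pushed the ball-knobbed lever past its notch to the second stop with the shut fingertips, then pressed the button fully in and let it out.

- **Lever:** the highest force reading between pushing moves was about 8 N. Afterwards the side and top cameras both put the knob at 0.080–0.081 m of travel. An earlier side picture, taken at the moment it jumped, read only about 0.064 m.
- **Button:** it bottomed out with the fingertip at z = 0.066 m, 6 mm below the button's starting height, at 19 N. It looked out again in the final top picture, but I did not measure its height.
- **Everything else:** in the final top picture the crossbar lever and all four loose things appeared where they started, judged by eye. The arm was clear, with no contact force.

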